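# Mount a rosette blank on the carving easel

### The arm

A 7-joint arm with a two-finger parallel gripper is mounted at the origin on the work surface. World frame = base frame: x ahead of the robot, y to its left, z up, the work surface at z = 0. Lengths are in m, angles in rad, forces in N, time in s.
With the tool pointing down it reaches from about 0.425 to 0.925 m from the base axis. Payload 6.8 kg.
Tool frame: the origin (TCP) lies on the front face of the gripper's body, between the roots of the fingers; the fingertips stand 73 mm ahead of it and the grasp point (between the pads) lies r.pinch_z ahead of it (r.pinch_z is the distance from the TCP to the grasp point, in m); z points along the fingers, y is the direction in which the jaws open and shut (so a half turn about z gives the same grasp; the last joint's range is limited). The gripper opens to 85 mm and grips with 20 to 120 N. Pads are 22 mm wide; open, the fingers measure 114 mm over their backs; the gripper's body (76 mm by 85 mm) begins 54 mm behind the grasp point. The pads swing forward as they close: fully open they stand 13 mm farther back than shut.
Start: joints at [-1.331, 0.477, 0.022, 1.555, -0.011, 1.109, -0.083], TCP at [0.23, 0.635, 0.304] pointing down, gripper open.
Joint ranges: [-2.96, 2.96], [-0.34, 2.1], [-1.41, 1.46], [0.24, 2.44], [-1.37, 4.51], [0.17, 1.92], [-2.96, 2.96]. Speed limits (rad/s): [2.39, 2.39, 3.14, 3.14, 3.14, 3.14, 3.14].

### API

Orientations are given as a rotation vector (axis times angle).
In Python, from bench import readout, grab_frame, r, search_frame, masks_of, tip_of gives the robot as it stands.
- The arm moves only by the tool step_arm, never from a script. Its argument "commands" is a list of rows, each a list of 7 numbers: the shift along the tool's x, y, z as a fraction of full scale, then the turn, a rotation vector about the tool's x, y, z as a fraction of full scale, then the gripper's target within -1 to 1 (shut at 1, half-way at 0, fully open at -1). In form: [[tx, ty, tz, ax, ay, az, hand], ...]. A call has exactly 10 rows; each row is the pose to reach, as a shift and turn from the pose measured when the call began, along the tool's axes at that moment, turning the shorter way round; what a row does not reach only later rows make up. Full scale, the value 1, is 500 mm for a shift and 360 degrees for a turn. A row lasts 1/8 s, in which the tool goes at most 62.5 mm and 10.7 degrees, less where a joint would pass 70% of its speed; a pose out of reach is approached as far as the arm can. A call with a number of a shift or a turn outside -1 to 1 is refused whole. A call with a gripper value outside its range is refused whole. The fingers move at their own pace and stop on an object; "newtons" is the grip in N (left out, the last holds). Time passes only in rows, so rows that repeat a pose let the fingers close, or fill a call up. It gives the time, the measured TCP pose, the force and the opening at its end, in the units of the state.
- readout.get_obs(): the state, without advancing time (a new reading comes with each control period).
- grab_frame(name): name is "scene" or "top"; returns a dict with "img" (420x560x3 uint8, red, green, blue), "K" (3x3 intrinsics, pixels), "world_to_cam" (4x4, takes a point from world to camera coordinates). Camera axes: x right, y down, z forward; pixel columns grow to the right and rows downward; lengths in m; the calibration is good to about 2 mm. A picture is of the moment at which its call begins. There is no depth.
- r.hand_in(): hands the job in, once; it reports no verdict.
Trained networks look in a picture, given as the dict that the camera call returned (one of the last four; its "shot" number tells which), for a name from the list of things; names that differ only in an ending like _2 or _b are one class to them, and where a whole thing is asked for, a point or a joint stands for the part that bears it (a point fixed in the world has none). Each returns a list of dicts, best first, with "p" (0 to 1); they miss things now and then, are a little off and sometimes report something else, mostly with a low value. They report only what shows in the picture. A call takes as long as a camera call. They do not tell look-alikes from the thing itself.
- search_frame(thing, picture): "extent" ([centre column, centre row, width, height] in pixels, round what is visible of it).
- masks_of(thing, picture): "pixels" (420x560 bool, what is visible of it) and "extent" ([centre column, centre row, width, height] in pixels, round what is visible of it).
- tip_of(thing, picture): "point" ([column, row] in pixels: a listed point, or the origin of a listed thing).
The state is a dict: "clock": time; "joints": joint angles; "qvel": joint speeds; "tau": joint torques, N m; "tcp_pos": TCP position; "orientation": TCP orientation; "contact_force": force on the tool from outside, world axes, zero at the start; "moment": the same for the moment, N m; "grip_width": finger opening in m.
Only numpy, scipy, OpenCV 4.12 (cv2) and the standard library are available. Lean on these libraries where they do the work, as an engineer would, in place of code of your own. Each camera call takes 0.05 s, during which the arm holds its last target. There are 200 camera calls.

### The job

Mount the rosette block on the carving easel for the next cuts: lay its backing plate on the sloping deck so that both stud heads come up through the large ends of the keyholes, then slide it down the slope until it is fully home on the studs. Then swing the wooden turn-button round until it points straight down the slope at the plate's upper edge, so that the plate cannot ride back up. Leave the mallet, the gouges and the tape measure where they are.

Things in the scene. Friction and masses are not known exactly. Their poses are not given: they have to be found in the camera images.
- blank: Pale rosette block, 60 x 60 mm, half-carved flower on top, fixed on the middle of a plywood backing plate 100 mm (x) by 190 mm (y), 9 mm thick: one piece, 0.28 kg, lying flat. Origin: centre of the plate's underside, +z out of the carved face. The block's sides, parallel to the plate's, stand 9 to 41 mm above the origin (flower to 50). Grip either pair. When mounted, its +x points up the slope.
- keyhole_left_large (a point): Plate's underside at blank x = -13, y = +70 mm: centre of the 23 mm wide large end of the left keyhole, a steel-rimmed opening right through the plate. From it a slot 11 mm wide runs in the blank's +x to a closed end at x = +17 mm.
- keyhole_right_large (a point): The same of the right keyhole, at blank y = -70 mm.
- keyhole_left_slot (a point): Plate's underside at blank x = +13, y = +70 mm, near the slot's closed end: where the axis of the left stud stands when the plate is fully home.
- keyhole_right_slot (a point): The same of the right keyhole, at blank y = -70 mm.
- easel: The carving easel, a fixed wooden stand 250 x 240 mm: base board on the bench, two rear props and the tilted deck. Origin: centre of the base's underside; +x points to its high rear side, which is turned roughly away from the robot. It stands to the left or the right of the robot's middle line.
- deck: Easel's flat plywood deck, tilted 20 degrees, low edge towards the robot, 240 mm wide. Origin: on its upper surface, midway between the two studs, 90 mm above the bench; +x up the slope, +z square out of it. Reaches from x = -120 to +130 mm; 12 mm high batten along the low edge. Blank's origin at x = +13 mm: heads in the large ends; at x = -13: fully home. Friction holds the plate on the slope.
- stud_left (a point): Centre of the top of the left stud's head, at deck x = 0, y = +70, z = 17 mm. The steel stud is fixed, square to the deck: shank 8 mm diameter, dark head 17 mm diameter and 5 mm thick, its underside 12 mm above the deck.
- stud_right (a point): The same of the right stud, at deck y = -70 mm.
- turn_button (a joint): Angle (rad) of the dark wooden turn-button, a bar 16 mm wide, 1 to 25 mm above the deck, pivoted square to it at one end. 0: points to the deck's +y, across the slope; grows counter-clockwise seen from above; 1.57: points straight down the slope. Stops at -0.6 and 1.60. Starts roughly across, clear of the plate's way; light friction (1 to 2 N at the tip), stays where left.
- button_pivot (a point): Top of the turn-button's pivot screw, at deck x = +95 mm, y = 0, 25 mm above the deck.
- button_tip (a point): Free, rounded end of the turn-button, at its top face, 54 mm from the pivot axis. Pointing down the slope it ends 4 mm short of the upper edge of a plate that is home; a plate that is not home blocks it.
- mallet: Dark round carver's mallet standing on its head, 90 mm diameter, 228 mm high; leave it alone. Origin: centre of its underside.
- gouge_ash: Carving gouge lying on the bench, pale handle, 240 mm long, 26 mm high; leave it alone. Origin under the ferrule, near its middle; +x towards the blade.
- gouge_blue: Carving gouge lying on the bench, blue handle, 240 mm long, 26 mm high; leave it alone. Origin under the ferrule, near its middle; +x towards the blade.
- tape_measure: Black and yellow tape measure, 68 x 62 x 34 mm; leave it alone. Origin: centre of its underside.
There are look-alikes about, which are no part of the job. Of the things that look like the blank, take the one that is farthest to the robot's right at the start.

How it is judged:
On the way, in this order (a step that is already met when the one before it is completed fails the run):
1. the backing plate lies flat on the deck with both stud heads up through the large ends of the keyholes (z of blank in the frame of deck between -0.004 and 0.004 m and x of blank in the frame of deck between 0.006 and 0.021 m and y of blank in the frame of deck between -0.007 and 0.007 m and angle between the z axis of blank and the z axis of deck, either way round below 0.06 rad), for 0.05 s.
2. the plate is slid down the slope, home on the studs (x of blank in the frame of deck below -0.007 m and z of blank in the frame of deck below 0.004 m and y of blank in the frame of deck between -0.005 and 0.005 m), for 0.1 s.
3. the turn-button is swung to point down the slope at the plate (value of joint turn_button above 1.4 rad), for 0.1 s.
At the end, for the whole second after the job is handed in: The plate lies at rest flat on the deck (within 4 mm) and home on both studs (its origin within 5 mm of x = -13 mm and of y = 0 in the deck's frame), and the turn-button points down the slope at it (angle above 1.4 rad) (x of blank in the frame of deck between -0.017 and -0.008 m and y of blank in the frame of deck between -0.005 and 0.005 m and z of blank in the frame of deck between -0.004 and 0.004 m and angle between the z axis of blank and the z axis of deck, either way round below 0.06 rad and linear speed of blank below 0.02 m/s and value of joint turn_button above 1.4 rad); the robot touches nothing.
It fails at once if the mallet, a gouge or the tape measure is shifted by more than 30 mm (distance of any of mallet, gouge_ash, gouge_blue, tape_measure from where it was at the start of the episode above 0.03 m).
It also fails if it takes over 59 s, if anything falls off the work surface, if the arm or the gripper's body presses on something with over 40 N, if the wrist force passes 120 N, or if a joint passes its speed limit or range.

## Working session

There is one attempt and no reset: what is moved stays moved. The work goes in short steps, Python scripts to look and compute and a tool call to move; the robot and the scene stay as the last step left them, time stands still between calls to the robot, and variables do not carry over. Pictures are saved under pics/ and viewed, about 8 in all and at most 12, crops included, and the job is handed in when it is done.

Besides the shell and the picture viewer there is one more tool, called after "Emit:" as name(argument=value, ...) on one line, values as JSON. step_arm: Moves the arm, as the interface text tells. Its arguments: {"type":"object","properties":{"commands":{"type":"array"},"newtons":{"type":"number"}},"required":["commands"]}

```bash
ls; mkdir -p pics; cat > h.py <<'E'
import numpy as np, cv2
from scipy.spatial.transform import Rotation as R
from bench import readout, grab_frame, r, search_frame, masks_of, tip_of
def save(p,n): cv2.imwrite('pics/'+n,p['img'][:,:,::-1])
def ray(p,uv):
    T=p['world_to_cam'];d=np.linalg.inv(p['K'])@[uv[0],uv[1],1];Rm=T[:3,:3]
    return -Rm.T@T[:3,3], Rm.T@d
def onz(p,uv,z):
    c,d=ray(p,uv);return c+d*(z-c[2])/d[2]
def proj(p,X):
    X=np.atleast_2d(X);T=p['world_to_cam'];c=X@T[:3,:3].T+T[:3,3];q=c@p['K'].T;return q[:,:2]/q[:,2:]
E
python3 - <<'E'
from h import *
np.set_printoptions(precision=3,suppress=True)
o=readout.get_obs();print(o,r.pinch_z)
for n in('top','scene'):
    p=grab_frame(n);save(p,n+'0.png')
    c,_=ray(p,(0,0));print(n,c,p['K'][0,0])
    for t in ['blank','keyhole_left_large','keyhole_right_large','keyhole_left_slot','keyhole_right_slot','easel','deck','stud_left','stud_right','button_pivot','button_tip','mallet','gouge_ash','gouge_blue','tape_measure']:
        print(t,[(np.round(d['point']),round(d['p'],2)) for d in tip_of(t,p)][:4])
E
```

```text
pics
{'clock': 0.0, 'joints': array([-1.331,  0.478,  0.022,  1.556, -0.011,  1.109, -0.083]), 'qvel': array([ 0.001,  0.001,  0.   , -0.001,  0.   , -0.   , -0.002]), 'tau': array([  0.   , -59.646,   1.608, -28.118,   0.012,   0.01 ,  -0.   ]), 'tcp_pos': array([0.23 , 0.634, 0.303]), 'orientation': array([-0.543, -3.094,  0.003]), 'contact_force': array([ 0.483, -0.478,  0.435]), 'moment': array([0.003, 0.026, 0.023]), 'grip_width': 0.08536064821340217} 0.0539
top [ 0.444 -0.015  1.237] 404.6084451868222
blank [(array([344., 214.]), 0.69), (array([188., 306.]), 0.69), (array([363., 223.]), 0.33), (array([197., 204.]), 0.32)]
keyhole_left_large [(array([210., 313.]), 0.95), (array([318., 214.]), 0.9)]
keyhole_right_large [(array([365., 221.]), 0.73), (array([174., 290.]), 0.72)]
keyhole_left_slot [(array([203., 320.]), 0.83), (array([316., 203.]), 0.81), (array([271., 143.]), 0.27)]
keyhole_right_slot [(array([369., 212.]), 0.67), (array([164., 297.]), 0.58), (array([198., 206.]), 0.55)]
easel [(array([204., 208.]), 0.9)]
deck [(array([197., 206.]), 0.61)]
stud_left [(array([172., 
[... 621 characters left out ...]
2), (array([282., 153.]), 0.67)]
keyhole_left_slot [(array([250., 159.]), 0.73), (array([261., 264.]), 0.66)]
keyhole_right_slot [(array([219., 290.]), 0.6), (array([281., 154.]), 0.57), (array([220., 284.]), 0.21)]
easel [(array([319., 198.]), 0.7)]
deck [(array([327., 181.]), 0.69), (array([316., 195.]), 0.33)]
stud_left [(array([330., 165.]), 0.82), (array([321., 198.]), 0.48)]
stud_right [(array([316., 193.]), 0.85)]
button_pivot [(array([344., 171.]), 0.86)]
button_tip [(array([352., 166.]), 0.63)]
mallet [(array([340., 262.]), 0.68), (array([195., 343.]), 0.64)]
gouge_ash [(array([367., 170.]), 0.49)]
gouge_blue [(array([346., 173.]), 0.73), (array([197., 344.]), 0.55)]
tape_measure []
```

```bash
python3 - <<'E'
import cv2
a=cv2.imread('pics/top0.png');b=cv2.imread('pics/scene0.png')
cv2.imwrite('pics/t1.png',cv2.resize(a[90:360,90:460],(800,584),interpolation=cv2.INTER_CUBIC))
E
```

```text
(no output)
```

View pics/t1.png

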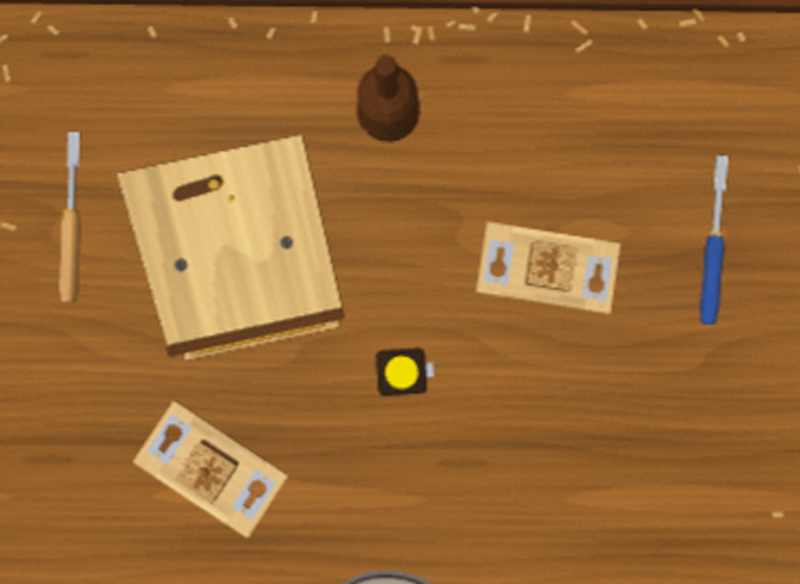

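View pics/scene0.png

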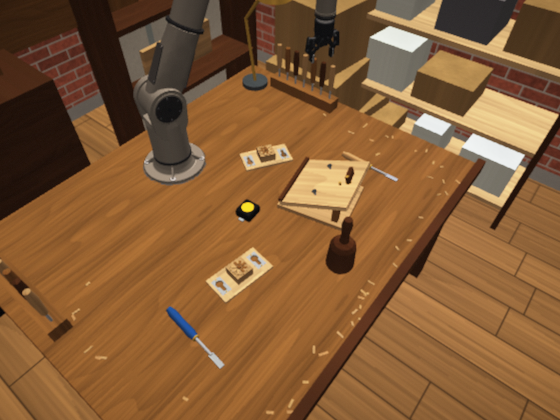

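```bash
cat >> h.py <<'E'
from scipy.optimize import least_squares
BP={'blank':(0,0,0),'keyhole_left_large':(-.013,.07,0),'keyhole_right_large':(-.013,-.07,0),'keyhole_left_slot':(.013,.07,0),'keyhole_right_slot':(.013,-.07,0)}
DP={'deck':(0,0,0),'stud_left':(0,.07,.017),'stud_right':(0,-.07,.017),'button_pivot':(.095,0,.025)}
TILT=R.from_euler('y',-20,degrees=True)
def fit(PT,guess,pics,z,tilt=None,rad=25,skip=()):
    obs=[]
    def pose(q): 
        Rz=R.from_euler('z',q[2]); 
        return (Rz*tilt if tilt else Rz), np.array([q[0],q[1],z])
    Rg,tg=pose(guess)
    for p in pics:
        for n,X in PT.items():
            if n in skip: continue
            g=proj(p,Rg.apply(X)+tg)[0]
            c=[d for d in tip_of(n,p) if np.hypot(*(np.array(d['point'])-g))<rad]
            if c: obs.append((p,n,X,np.array(c[0]['point'])))
    def res(q):
        Rm,t=pose(q);return np.concatenate([proj(p,Rm.apply(X)+t)[0]-u for p,n,X,u in obs])
    s=least_squares(res,guess,loss='soft_l1',f_scale=1.)
    for o,e in zip(obs,res(s.x).reshape(-1,2)): print('  ',o[1],np.round(e,1))
    return s.x
E
python3 - <<'E'
from h import *
np.set_printoptions(precision=4,suppress=True)
t=grab_frame('top');s=grab_frame('scene')
g=np.r_[onz(t,(344,214),.02)[:2],-.15]
for P in([t],[s],[t,s]): print('blank',fit(BP,g,P,0,rad=15))
g=np.r_[onz(t,(197,206),.09)[:2],.2]
for P in([t],[s],[t,s]): print('deck',fit(DP,g,P,.09,TILT,rad=15))
# edge-based: plate corners by mask
for p in(t,s):
    for m in masks_of('blank',p)[:3]:
        c=cv2.findContours(m['pixels'].astype('uint8'),0,1)[0];c=max(c,key=cv2.contourArea)
        b=cv2.boxPoints(cv2.minAreaRect(c));print(m['p'],np.array([onz(p,u,.009)[:2] for u in b]).round(4).tolist(), np.mean([onz(p,u,.009)[:2] for u in b],0))
print('ash,blue,tape,mallet',[onz(t,u,.0)[:2] for u in((120,189),(418,198),(275,262),(271,143))])
E
```

```text
blank [-0.5  0.3]
   keyhole_left_large [ 0.  -0.5]
   keyhole_right_large [ 0.  -4.6]
   keyhole_left_slot [3.2 0.5]
   keyhole_right_slot [-0.6  0.9]
blank [ 0.5428 -0.2227 -0.1231]
   blank [-0.4  1.4]
   keyhole_left_large [ 1.3 -1.3]
   keyhole_right_large [-1.  -0.5]
   keyhole_left_slot [ 0.4 -0.8]
   keyhole_right_slot [0.  2.1]
blank [ 0.5421 -0.2262 -0.183 ]
   blank [-0.1  0.9]
   keyhole_left_large [ 0.4 -0.8]
   keyhole_right_large [ 0.1 -3.3]
   keyhole_left_slot [3.8 0.3]
   keyhole_right_slot [-0.2  2.3]
   blank [-0.2  0.8]
   keyhole_left_large [ 1.1 -2.2]
   keyhole_right_large [-0.5 -0.8]
   keyhole_left_slot [ 0.3 -1.8]
   keyhole_right_slot [0.7 1.7]
blank [ 0.5411 -0.2239 -0.159 ]
   deck [ 1. -0.]
   stud_left [0.3 0.1]
   stud_right [-2.1  0.3]
   button_pivot [-0.  -0.3]
deck [0.5547 0.208  0.2922]
   deck [ 0.2 -0.2]
   stud_left [-2.6  0.1]
   stud_right [-0.2 -2.3]
   button_pivot [2.  4.8]
deck [0.5579 0.2053 0.1472]
   deck [ 1.3 -0. ]
   stud_left [ 0.5 -0.1]
   stud_right [-1.7  0.6]
   button_pivot [ 0.6 -0.4]
   deck [-0.3 -0.9]
   stud_left [-5.7 -1.3]
   stud_right [ 1.8 -1.9]
   button_pivot [2.6 2. ]
deck [0.5547 0.2071 0.2819]
0.77 [[0.5068, -0.1211], [0.607, -0.1346], [0.5827, -0.3237], [0.4827, -0.309]] [ 0.5448 -0.2221]
0.67 [[0.2696, 0.3548], [0.3578, 0.2987], [0.2536, 0.1357], [0.1666, 0.1925]] [0.2619 0.2454]
0.94 [[0.483, -0.3112], [0.5019, -0.1103], [0.6092, -0.1431], [0.584, -0.3336]] [ 0.5445 -0.2245]
0.62 [[0.1604, 0.196], [0.2622, 0.3738], [0.3561, 0.2869], [0.2565, 0.1197]] [0.2588 0.2441]
0.4 [[0.4572, 0.0729], [0.3028, 0.2962], [0.5966, 0.4725], [0.7182, 0.2344]] [0.5187 0.269 ]
ash,blue,tape,mallet [array([0.6126, 0.4638]), array([ 0.5948, -0.4535]), array([ 0.3944, -0.0151]), array([0.7618, 0.0013])]
```

```bash
cat >> h.py <<'E'
def toolR(yaw,tilt=0):  # jaws (tool y) along frame x; tool z = -frame z
    F=(R.from_euler('z',yaw)*R.from_euler('y',-tilt,degrees=True)).as_matrix()
    return R.from_matrix(np.c_[F[:,1],F[:,0],-F[:,2]])
def go(pos,Rt):
    o=readout.get_obs();R0=R.from_rotvec(o['orientation'])
    s=R0.inv().apply(np.array(pos)-o['tcp_pos'])/.5; a=(R0.inv()*Rt).as_rotvec()/(2*np.pi)
    print('clock',o['clock'],'shift',s.round(4),'turn',a.round(4),'rows>=',max(np.linalg.norm(s)*8,np.linalg.norm(a)*360/10.7).round(1)); return s,a
E
python3 - <<'E'
from h import *
np.set_printoptions(precision=4,suppress=True)
t=grab_frame('top')
g=cv2.cvtColor(t['img'],cv2.COLOR_RGB2GRAY).astype(float)
Z=.09+.017*np.cos(np.radians(20))
C=[]
for u in((173,212),(222,202)):
    w=g[u[1]-7:u[1]+8,u[0]-7:u[0]+8];b=np.median(w);k=np.clip(b-25-w,0,None);yy,xx=np.mgrid[u[1]-7:u[1]+8,u[0]-7:u[0]+8]
    c=np.array([(k*xx).sum(),(k*yy).sum()])/k.sum();print(c,(k>0).sum(),onz(t,c,Z-.001)[:2]);C.append(onz(t,c,Z-.001)[:2])
L,Rr=C;d=L-Rr;yaw=np.arctan2(-d[0],d[1]);m=(L+Rr)/2+np.array([np.cos(yaw),np.sin(yaw)])*.017*np.sin(np.radians(20))
print('dist',np.hypot(*d),'yaw',yaw,'deck origin',m)
print('pred pivot',proj(t,(R.from_euler('z',yaw)*TILT).apply((.095,0,.025))+[*m,.09]))
go([.5445,-.222,.20],toolR(-.13))
E
```

```text
[173.1589 212.0921] 32 [0.5347 0.2718]
[222.0441 201.6841] 34 [0.5655 0.1355]
dist 0.13977173626613035 yaw 0.2223258617955478 deck origin [0.5558 0.205 ]
pred pivot [[188.5254 174.488 ]]
clock 3.65 shift [-1.1752 -1.3962  0.2077] turn [ 0.     -0.      0.2153] rows>= 14.7
```

Emit:
step_arm(commands=[[-0.06,-0.07,0,0,0,0.011,-1],[-0.12,-0.14,0,0,0,0.022,-1],[-0.18,-0.21,0,0,0,0.033,-1],[-0.24,-0.28,0,0,0,0.044,-1],[-0.3,-0.35,0,0,0,0.055,-1],[-0.36,-0.42,0,0,0,0.066,-1],[-0.42,-0.49,0,0,0,0.077,-1],[-0.48,-0.56,0,0,0,0.088,-1],[-0.54,-0.63,0,0,0,0.099,-1],[-0.6,-0.7,0,0,0,0.11,-1]], newtons=60)

```text
clock: 4.9
tcp_pos: [0.3932, 0.2019, 0.3042]
orientation: [1.562, 2.725, 0.002]
contact_force: [1.2, 0.3, 0.8]
grip_width: 0.0852
```

```bash
python3 - <<'E'
from h import *
go([.5445,-.222,.17],toolR(-.13)); print(readout.get_obs()['joints'])
E
```

```text
clock 4.9 shift [-0.8846 -0.1676  0.268 ] turn [ 1.00e-04 -1.00e-04  1.05e-01] rows>= 7.5
[-0.92343972  0.07908881  0.32837334  2.10263618 -0.03136641  0.96332293
 -0.0484403 ]
```

Emit:
step_arm(commands=[[-0.11,-0.021,0.01,0,0,0.013,-1],[-0.22,-0.042,0.03,0,0,0.026,-1],[-0.33,-0.063,0.06,0,0,0.039,-1],[-0.44,-0.084,0.1,0,0,0.052,-1],[-0.55,-0.105,0.14,0,0,0.065,-1],[-0.66,-0.126,0.18,0,0,0.078,-1],[-0.77,-0.147,0.22,0,0,0.091,-1],[-0.885,-0.168,0.268,0,0,0.105,-1],[-0.885,-0.168,0.268,0,0,0.105,-1],[-0.885,-0.168,0.268,0,0,0.105,-1]])

```text
clock: 6.15
tcp_pos: [0.5443, -0.2221, 0.1698]
orientation: [-2.36, -2.072, -0.001]
contact_force: [0.1, 0.5, -0.1]
grip_width: 0.0854
```

```bash
python3 - <<'E'
from h import *
go([.5445,-.222,.083],toolR(-.13)); print(readout.get_obs()['joints'])
E
```

```text
clock 6.15 shift [-0.      0.0004  0.1735] turn [-0.     -0.0002 -0.    ] rows>= 1.4
[-0.15190713  0.56022071  0.58294447  1.91060611 -0.42379173  0.79531227
  0.53353865]
```

Emit:
step_arm(commands=[[0,0,0.05,0,0,0,-1],[0,0,0.1,0,0,0,-1],[0,0,0.14,0,0,0,-1],[0,0,0.173,0,0,0,-1],[0,0,0.173,0,0,0,-1],[0,0,0.173,0,0,0,1],[0,0,0.173,0,0,0,1],[0,0,0.173,0,0,0,1],[0,0,0.173,0,0,0,1],[0,0,0.173,0,0,0,1]], newtons=60)

```text
clock: 7.4
tcp_pos: [0.5449, -0.2224, 0.0844]
orientation: [2.361, 2.072, 0.003]
contact_force: [-0.1, 0.9, 6.1]
grip_width: 0.0589
```

```bash
python3 - <<'E'
from h import *
print(readout.get_obs()['grip_width'])
p=grab_frame('top');q=grab_frame('scene')
a=np.hstack([cv2.resize(x['img'][y0:y0+150,x0:x0+150],(400,400)) for x,x0,y0 in((p,270,140),(q,170,190))])
cv2.imwrite('pics/g.png',a[:,:,::-1])
E
```

```text
0.0588652641550535
```

View pics/g.png

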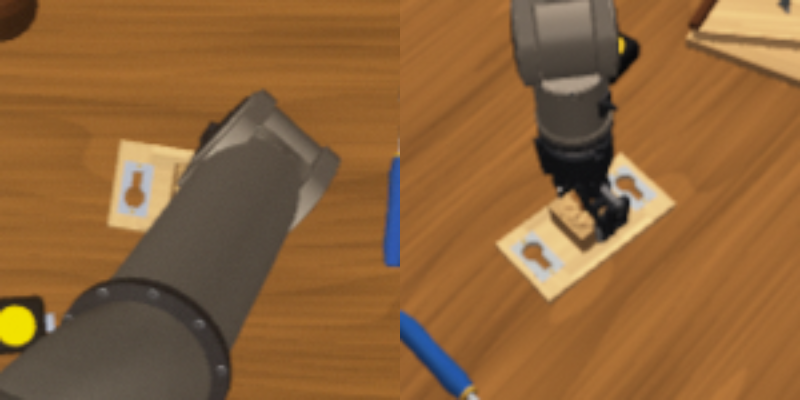

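```bash
cat >> h.py <<'E'
D0=np.array([.5558,.205,.09]);YAW=.2223
def dk(x,y,z): return D0+(R.from_euler('z',YAW)*TILT).apply((x,y,z))
E
python3 - <<'E'
from h import *
print(dk(.013,0,.0844+.06)); go(dk(.013,0,.0844+.06),toolR(YAW,20))
E
```

```text
[0.51954298 0.19680462 0.23013788]
clock 7.5 shift [ 0.825  -0.1587 -0.2909] turn [-0.0547  0.0097 -0.0556] rows>= 7.1
```

Emit:
step_arm(commands=[[0,0,-0.02,0,0,0,1],[0,0,-0.06,0,0,0,1],[0,0,-0.1,0,0,0,1],[0,0,-0.15,0,0,0,1],[0,0,-0.2,0,0,0,1],[0,0,-0.25,0,0,0,1],[0,0,-0.3,0,0,0,1],[0,0,-0.34,0,0,0,1],[0,0,-0.38,0,0,0,1],[0,0,-0.38,0,0,0,1]])

```text
clock: 8.75
tcp_pos: [0.5451, -0.2231, 0.2768]
orientation: [2.359, 2.069, 0.007]
contact_force: [-0.0, -0.2, -2.8]
grip_width: 0.059
```

```bash
python3 - <<'E'
from h import *
print(readout.get_obs()['grip_width']);go(dk(.013,0,.0844+.06),toolR(YAW,20))
E
```

```text
0.05898347695891016
clock 8.75 shift [ 0.8259 -0.1606  0.0932] turn [-0.0541  0.0098 -0.0556] rows>= 6.8
```

Emit:
step_arm(commands=[[0.08,-0.016,0,-0.006,0.001,-0.006,1],[0.18,-0.035,0,-0.012,0.002,-0.012,1],[0.28,-0.055,0,-0.018,0.003,-0.019,1],[0.38,-0.074,0,-0.024,0.004,-0.025,1],[0.48,-0.094,0,-0.031,0.005,-0.032,1],[0.58,-0.113,0,-0.038,0.007,-0.039,1],[0.68,-0.133,0.01,-0.044,0.008,-0.046,1],[0.77,-0.15,0.02,-0.05,0.009,-0.051,1],[0.826,-0.16,0.05,-0.054,0.0098,-0.0556,1],[0.826,-0.16,0.06,-0.054,0.0098,-0.0556,1]])

```text
clock: 10.0
tcp_pos: [0.5179, 0.1992, 0.2451]
orientation: [1.804, 2.27, 0.396]
contact_force: [-0.9, -1.0, -1.9]
grip_width: 0.0588
```

```bash
python3 - <<'E'
from h import *
o=readout.get_obs();print(o['grip_width'],o['joints'].round(2));go(dk(.013,0,.0844+.045),toolR(YAW,20))
p=grab_frame('top');q=grab_frame('scene')
a=np.hstack([cv2.resize(x['img'][y0:y0+150,x0:x0+150],(400,400),interpolation=cv2.INTER_CUBIC) for x,x0,y0 in((p,120,120),(q,250,90))])
cv2.imwrite('pics/h1.png',a[:,:,::-1])
Rt=R.from_rotvec(o['orientation'])
for pp in(p,q):
  for n,X in BP.items():
    # tool x=frame y, tool y=frame x
    W=o['tcp_pos']+Rt.apply((X[1],X[0],.0844))
    print(n,proj(pp,W)[0].round(1),[(np.round(d['point'],1),round(d['p'],2)) for d in tip_of(n,pp)][:3])
E
```

```text
0.05877634626073133 [-0.97  0.25  0.52  2.13 -0.09  0.45 -0.19]
clock 10.0 shift [-0.0053 -0.008   0.0589] turn [-0.0005 -0.0002  0.0008] rows>= 0.5
blank [192.5 206.3] [(array([189.7, 206.4]), 0.8), (array([186.3, 305.8]), 0.73)]
keyhole_left_large [168.  216.6] [(array([164.4, 213.9]), 0.64), (array([209. , 314.3]), 0.61)]
keyhole_right_large [219.5 205.3] [(array([215.7, 208.9]), 0.76)]
keyhole_left_slot [165.3 207.3] [(array([164.4, 204.3]), 0.95), (array([206.1, 321.3]), 0.69)]
keyhole_right_slot [217.1 196. ] [(array([218.1, 194.5]), 0.86)]
blank [323.1 163.2] [(array([262.1, 159.5]), 0.88), (array([321.6, 165.2]), 0.62)]
keyhole_left_large [327.2 150.7] [(array([321.7, 153. ]), 0.76), (array([250.4, 166.4]), 0.69), (array([339.3, 263.6]), 0.38)]
keyhole_right_large [311.5 176.1] [(array([283.5, 152.7]), 0.96), (array([310.6, 176.9]), 0.7)]
keyhole_left_slot [334.1 150.8] [(array([248.3, 161.6]), 0.92), (array([332.4, 151.5]), 0.56)]
keyhole_right_slot [318.7 176.5] [(array([312.2, 177.9]), 0.69)]
```

View pics/h1.png

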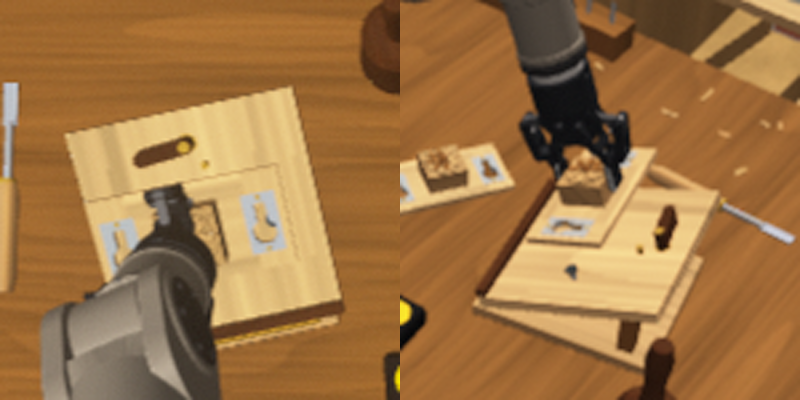

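```bash
cat >> h.py <<'E'
def rim(p,o,which,h=.0844):
    """rim (bluish) pixels around keyhole -> blank-frame coords on the plate's top plane, hypothesised from the TCP"""
    Rt=R.from_rotvec(o['orientation']); sy={'L':.07,'R':-.07}[which]
    im=p['img'].astype(int);m=(im[:,:,2]-im[:,:,0])>5
    W=o['tcp_pos']+Rt.apply((sy,0,h-.009));u=proj(p,W)[0]
    yy,xx=np.nonzero(m);k=np.hypot(xx-u[0],yy-u[1])<22;P=[]
    n=Rt.apply((0,0,1))
    for x,y in zip(xx[k],yy[k]):
        c,d=ray(p,(x,y));s=n@(W-c)/(n@d);q=Rt.inv().apply(c+s*d-o['tcp_pos']);P.append((q[1],q[0]))
    P=np.array(P); return P
E
python3 - <<'E'
from h import *
o=readout.get_obs()
for n in('top','scene'):
    p=grab_frame(n)
    for w in 'LR':
        P=rim(p,o,w); 
        if len(P): print(n,w,len(P),'mid x,y',P.mean(0).round(4),'x',np.percentile(P[:,0],[2,98]).round(4),'y',np.percentile(P[:,1],[2,98]).round(4))
E
```

```text
top L 52 mid x,y [0.0122 0.0726] x [-0.0166  0.0254] y [0.0567 0.0854]
top R 92 mid x,y [-0.0016 -0.0691] x [-0.0321  0.0225] y [-0.0838 -0.055 ]
```

```bash
python3 - <<'E'
from h import *
go(dk(.0135,-.0008,.0844+.026),toolR(YAW,20))
E
```

```text
clock 10.7 shift [-0.0014 -0.0108  0.0992] turn [-0. -0. -0.] rows>= 0.8
```

Emit:
step_arm(commands=[[0,-0.005,0.02,0,0,0,1],[-0.001,-0.01,0.04,0,0,0,1],[-0.0014,-0.0108,0.06,0,0,0,1],[-0.0014,-0.0108,0.08,0,0,0,1],[-0.0014,-0.0108,0.0992,0,0,0,1],[-0.0014,-0.0108,0.0992,0,0,0,1],[-0.0014,-0.0108,0.0992,0,0,0,1],[-0.0014,-0.0108,0.0992,0,0,0,1],[-0.0014,-0.0108,0.0992,0,0,0,1],[-0.0014,-0.0108,0.0992,0,0,0,1]])

```text
clock: 11.95
tcp_pos: [0.5315, 0.1988, 0.1986]
orientation: [1.809, 2.263, 0.4]
contact_force: [-0.4, -1.3, -3.0]
grip_width: 0.0589
```

```bash
python3 - <<'E'
from h import *
o=readout.get_obs();p=grab_frame('top')
for w in 'LR':
    P=rim(p,o,w)
    if len(P): print(w,len(P),P.mean(0).round(4),'x',np.percentile(P[:,0],[2,98]).round(4),'y',np.percentile(P[:,1],[2,98]).round(4))
for y in(.07,-.07): print('stud predicted px',proj(p,dk(0,y,.016)))
cv2.imwrite('pics/h2.png',cv2.resize(p['img'][150:250,140:260],(720,600),interpolation=cv2.INTER_CUBIC)[:,:,::-1])
go(dk(.0135,-.0008,.0844),toolR(YAW,20))
E
```

```text
L 36 [0.012  0.0706] x [-0.0088  0.0248] y [0.0572 0.085 ]
R 80 [-0.0011 -0.0695] x [-0.032   0.0226] y [-0.0836 -0.0549]
stud predicted px [[173.07444551 211.98188511]]
stud predicted px [[222.04142311 201.55811137]]
clock 12.0 shift [-0.0002 -0.0001  0.0522] turn [ 0. -0. -0.] rows>= 0.4
```

View pics/h2.png

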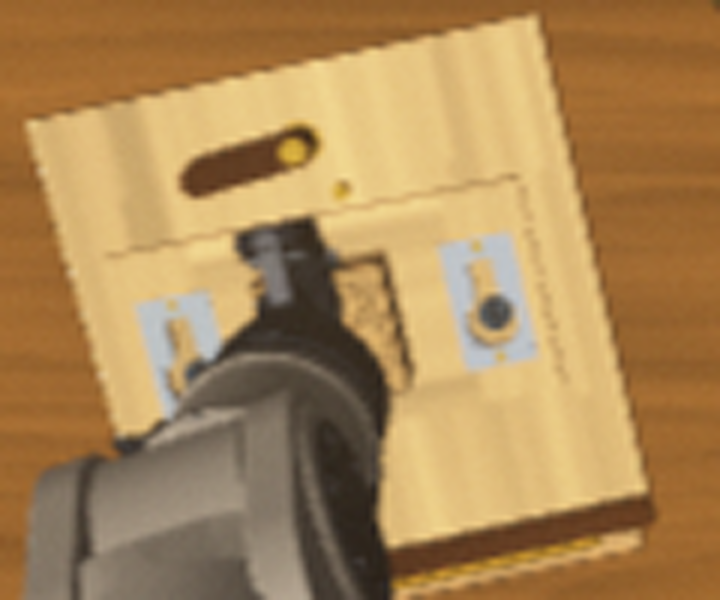

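Emit:
step_arm(commands=[[0,0,0.008,0,0,0,1],[0,0,0.016,0,0,0,1],[0,0,0.024,0,0,0,1],[0,0,0.031,0,0,0,1],[0,0,0.037,0,0,0,1],[0,0,0.042,0,0,0,1],[0,0,0.047,0,0,0,1],[0,0,0.05,0,0,0,1],[0,0,0.052,0,0,0,1],[0,0,0.052,0,0,0,1]])

```text
clock: 13.25
tcp_pos: [0.5401, 0.2007, 0.1744]
orientation: [1.809, 2.263, 0.4]
contact_force: [-4.8, -2.9, 4.1]
grip_width: 0.0586
```

```bash
python3 - <<'E'
from h import *
o=readout.get_obs();Rd=R.from_euler('z',YAW)*TILT
print('tcp in deck',Rd.inv().apply(o['tcp_pos']-D0).round(4),'F deck',Rd.inv().apply(o['contact_force']).round(1),o['moment'].round(2))
go(dk(.0135,-.0008,.0844),toolR(YAW,20))
E
```

```text
tcp in deck [ 0.0136 -0.0007  0.0849] F deck [-3.6 -1.8  5.7] [-0.19  0.71  0.08]
clock 13.25 shift [-0.0002 -0.0001  0.001 ] turn [ 0.     -0.0001 -0.    ] rows>= 0.0
```

Emit:
step_arm(commands=[[0,0,0.001,0,0,0,1],[0,-0.006,0.001,0,0,0,1],[0,-0.013,0.001,0,0,0,1],[0,-0.02,0.001,0,0,0,1],[0,-0.027,0.001,0,0,0,1],[0,-0.034,0.001,0,0,0,1],[0,-0.041,0.001,0,0,0,1],[0,-0.047,0.001,0,0,0,1],[0,-0.053,0.001,0,0,0,1],[0,-0.053,0.001,0,0,0,1]])

```text
clock: 14.5
tcp_pos: [0.5171, 0.1959, 0.166]
orientation: [1.808, 2.262, 0.404]
contact_force: [0.2, -0.0, 6.1]
grip_width: 0.059
```

```bash
python3 - <<'E'
from h import *
o=readout.get_obs();Rd=R.from_euler('z',YAW)*TILT
print('tcp in deck',Rd.inv().apply(o['tcp_pos']-D0).round(4),'F deck',Rd.inv().apply(o['contact_force']).round(1),o['moment'].round(2),o['grip_width'])
p=grab_frame('top')
for w in 'LR':
    P=rim(p,o,w)
    if len(P): print(w,len(P),P.mean(0).round(4),'x',np.percentile(P[:,0],[2,98]).round(4),'y',np.percentile(P[:,1],[2,98]).round(4))
cv2.imwrite('pics/h3.png',cv2.resize(p['img'][150:250,140:260],(720,600),interpolation=cv2.INTER_CUBIC)[:,:,::-1])
E
```

```text
tcp in deck [-0.0114 -0.0004  0.085 ] F deck [ 2.3 -0.1  5.6] [-0.05  0.09 -0.04] 0.058959152153937655
L 31 [0.0086 0.0726] x [-0.025   0.0244] y [0.0565 0.0848]
R 70 [-0.0024 -0.0685] x [-0.0322  0.0219] y [-0.0833 -0.055 ]
```

View pics/h3.png

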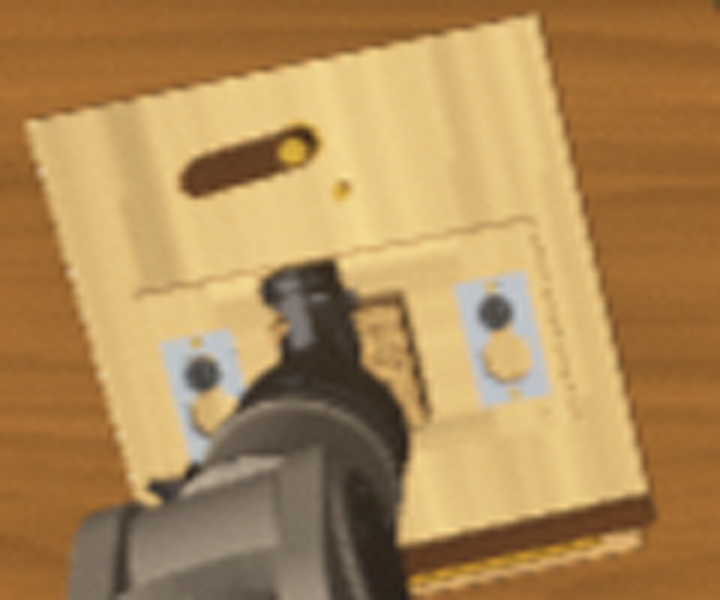

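Emit:
step_arm(commands=[[0,-0.002,0,0,0,0,1],[0,-0.003,0,0,0,0,1],[0,-0.004,0,0,0,0,1],[0,-0.005,0,0,0,0,1],[0,-0.006,0,0,0,0,1],[0,-0.007,0,0,0,0,1],[0,-0.007,0,0,0,0,1],[0,-0.007,0,0,0,0,1],[0,-0.007,0,0,0,0,1],[0,-0.007,0,0,0,0,1]])

```text
clock: 15.8
tcp_pos: [0.5148, 0.1955, 0.1652]
orientation: [1.806, 2.261, 0.407]
contact_force: [4.7, 1.8, 2.3]
grip_width: 0.0588
```

```bash
python3 - <<'E'
from h import *
o=readout.get_obs();Rd=R.from_euler('z',YAW)*TILT
print('tcp in deck',Rd.inv().apply(o['tcp_pos']-D0).round(4),'F deck',Rd.inv().apply(o['contact_force']).round(1),o['moment'].round(2),o['grip_width'])
E
```

```text
tcp in deck [-0.0138 -0.0003  0.0851] F deck [5.4 0.7 0.4] [-0.02 -0.78  0.2 ] 0.058843053121213004
```

Emit:
step_arm(commands=[[0,0.002,0,0,0,0,-1],[0,0.002,0,0,0,0,-1],[0,0.002,0,0,0,0,-1],[0,0.002,0,0,0,0,-1],[0,0.002,-0.02,0,0,0,-1],[0,0.002,-0.05,0,0,0,-1],[0,0.002,-0.08,0,0,0,-1],[0,0.002,-0.11,0,0,0,-1],[0,0.002,-0.15,0,0,0,-1],[0,0.002,-0.18,0,0,0,-1]])

```text
clock: 17.05
tcp_pos: [0.4849, 0.1885, 0.2515]
orientation: [1.807, 2.26, 0.409]
contact_force: [-0.1, 0.6, -0.2]
grip_width: 0.0855
```

```bash
python3 - <<'E'
from h import *
p=grab_frame('top');o=readout.get_obs();Rd=R.from_euler('z',YAW)*TILT
print('tcp in deck',Rd.inv().apply(o['tcp_pos']-D0).round(4))
f=dict(o);Rt=toolR(YAW,20);f['orientation']=Rt.as_rotvec();f['tcp_pos']=dk(0,0,.0844)
for w in 'LR':
    P=rim(p,f,w); print(w,len(P),P.mean(0).round(4),'x',np.percentile(P[:,0],[2,98]).round(4),'y',np.percentile(P[:,1],[2,98]).round(4))
im=p['img'].astype(int).sum(2);n=Rd.apply((0,0,1));Q=[]
for y,x in zip(*np.nonzero(im<230)):
    c,d=ray(p,(x,y));s=n@(dk(0,0,.025)-c)/(n@d);q=Rd.inv().apply(c+s*d-D0)
    if .03<q[0]<.125 and -.03<q[1]<.075: Q.append(q[:2])
Q=np.array(Q);print(len(Q),Q.min(0),Q.max(0));v=np.linalg.svd(Q-Q.mean(0))[2][0];print('bar axis',v,Q.mean(0))
go(dk(.145,.042,.17),toolR(YAW,20))
cv2.imwrite('pics/h4.png',cv2.resize(p['img'][140:260,130:270],(700,600),interpolation=cv2.INTER_CUBIC)[:,:,::-1])
E
```

```text
tcp in deck [-0.0124 -0.0005  0.1778]
L 20 [-0.0113  0.0762] x [-0.0405  0.0081] y [0.0566 0.0846]
R 65 [-0.0149 -0.069 ] x [-0.0449  0.0089] y [-0.0838 -0.0554]
102 [ 0.03022486 -0.00824946] [0.10245809 0.05051215]
bar axis [-0.98798145  0.15457248] [0.08671803 0.02681251]
clock 17.1 shift [0.0855 0.3146 0.0184] turn [ 0.0013 -0.0006 -0.0002] rows>= 2.6
```

View pics/h4.png

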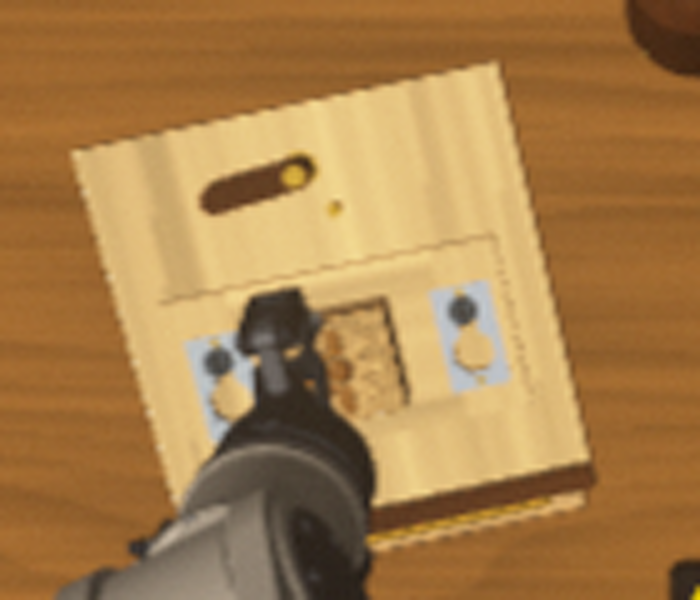

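Emit:
step_arm(commands=[[0.01,0.04,0.002,0,0,0,1],[0.02,0.09,0.004,0,0,0,1],[0.04,0.15,0.008,0,0,0,1],[0.055,0.21,0.012,0,0,0,1],[0.07,0.26,0.016,0,0,0,1],[0.0855,0.3,0.018,0.001,0,0,1],[0.0855,0.3146,0.0184,0.0013,-0.0006,0,1],[0.0855,0.3146,0.0184,0.0013,-0.0006,0,1],[0.0855,0.3146,0.0184,0.0013,-0.0006,0,1],[0.0855,0.3146,0.0184,0.0013,-0.0006,0,1]], newtons=30)

```text
clock: 18.35
tcp_pos: [0.6221, 0.2628, 0.2992]
orientation: [1.811, 2.262, 0.398]
contact_force: [0.1, -1.3, -0.1]
grip_width: -0.0004
```

```bash
python3 - <<'E'
from h import *
print(readout.get_obs()['grip_width']);go(dk(.142,.04,.086),toolR(YAW,20))
p=grab_frame('top')
cv2.imwrite('pics/h5.png',cv2.resize(p['img'][120:240,130:270],(700,600),interpolation=cv2.INTER_CUBIC)[:,:,::-1])
E
```

```text
-0.00036474100637831153
clock 18.35 shift [-0.0035 -0.0044  0.1681] turn [-0.0001  0.     -0.0003] rows>= 1.3
```

View pics/h5.png

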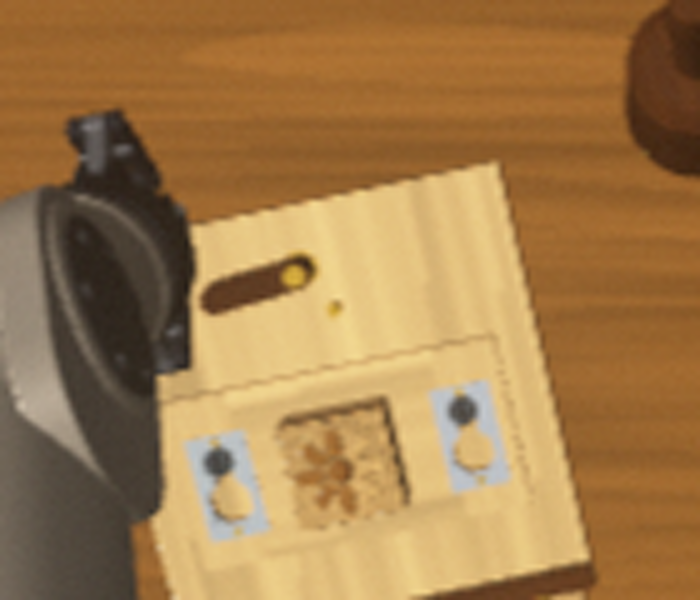

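Emit:
step_arm(commands=[[-0.002,-0.002,0.03,0,0,0,1],[-0.0035,-0.0044,0.06,0,0,0,1],[-0.0035,-0.0044,0.09,0,0,0,1],[-0.0035,-0.0044,0.12,0,0,0,1],[-0.0035,-0.0044,0.145,0,0,0,1],[-0.0035,-0.0044,0.16,0,0,0,1],[-0.0035,-0.0044,0.168,0,0,0,1],[-0.0035,-0.0044,0.168,0,0,0,1],[-0.0035,-0.0044,0.168,0,0,0,1],[-0.0035,-0.0044,0.168,0,0,0,1]])

```text
clock: 19.65
tcp_pos: [0.6486, 0.2672, 0.22]
orientation: [1.811, 2.262, 0.4]
contact_force: [0.9, 0.6, -0.0]
grip_width: 0.0
```

```bash
python3 - <<'E'
from h import *
o=readout.get_obs();Rd=R.from_euler('z',YAW)*TILT
print('tcp in deck',Rd.inv().apply(o['tcp_pos']-D0).round(4),'F',Rd.inv().apply(o['contact_force']).round(1))
c=np.array([.095,0]);T0=Rd.inv().apply(o['tcp_pos']-D0)
for th in np.linspace(.1,1.6,10):
    d=15*np.cos(th)+11*np.sin(th)+8;x=95-40*np.sin(th)+d*np.cos(th);y=40*np.cos(th)+d*np.sin(th)
    print(th.round(2),round(x),round(y),'rows tx,ty',((y/1000-T0[1])/.5).round(3),((x/1000-T0[0])/.5).round(3))
E
```

```text
tcp in deck [0.1425 0.0402 0.0865] F [ 0.9  0.4 -0.4]
0.1 115 42 rows tx,ty 0.004 -0.055
0.27 109 45 rows tx,ty 0.01 -0.067
0.43 102 47 rows tx,ty 0.014 -0.081
0.6 94 48 rows tx,ty 0.016 -0.096
0.77 86 47 rows tx,ty 0.014 -0.112
0.93 78 45 rows tx,ty 0.009 -0.129
1.1 71 40 rows tx,ty -0.0 -0.144
1.27 64 34 rows tx,ty -0.013 -0.157
1.43 58 26 rows tx,ty -0.028 -0.168
1.6 54 17 rows tx,ty -0.046 -0.176
```

Emit:
step_arm(commands=[[0.002,-0.02,0,0,0,0,1],[0.003,-0.04,0,0,0,0,1],[0.004,-0.055,0,0,0,0,1],[0.01,-0.067,0,0,0,0,1],[0.014,-0.081,0,0,0,0,1],[0.016,-0.096,0,0,0,0,1],[0.014,-0.112,0,0,0,0,1],[0.009,-0.129,0,0,0,0,1],[0,-0.144,0,0,0,0,1],[0,-0.144,0,0,0,0,1]])

```text
clock: 20.9
tcp_pos: [0.5817, 0.2514, 0.1948]
orientation: [1.812, 2.262, 0.397]
contact_force: [0.1, 0.3, 0.0]
grip_width: 0.0003
```

```bash
python3 - <<'E'
from h import *
o=readout.get_obs();Rd=R.from_euler('z',YAW)*TILT
T0=Rd.inv().apply(o['tcp_pos']-D0);print('tcp in deck',T0.round(4),'F',Rd.inv().apply(o['contact_force']).round(1))
for x,y in((64,34),(58,26),(54,17),(54,13)): print(x,y,'tx,ty',((y/1000-T0[1])/.5).round(3),((x/1000-T0[0])/.5).round(3))
p=grab_frame('top')
cv2.imwrite('pics/h6.png',cv2.resize(p['img'][120:240,130:270],(700,600),interpolation=cv2.INTER_CUBIC)[:,:,::-1])
E
```

```text
tcp in deck [0.0692 0.0395 0.0864] F [ 0.1  0.3 -0. ]
64 34 tx,ty -0.011 -0.01
58 26 tx,ty -0.027 -0.022
54 17 tx,ty -0.045 -0.03
54 13 tx,ty -0.053 -0.03
```

View pics/h6.png

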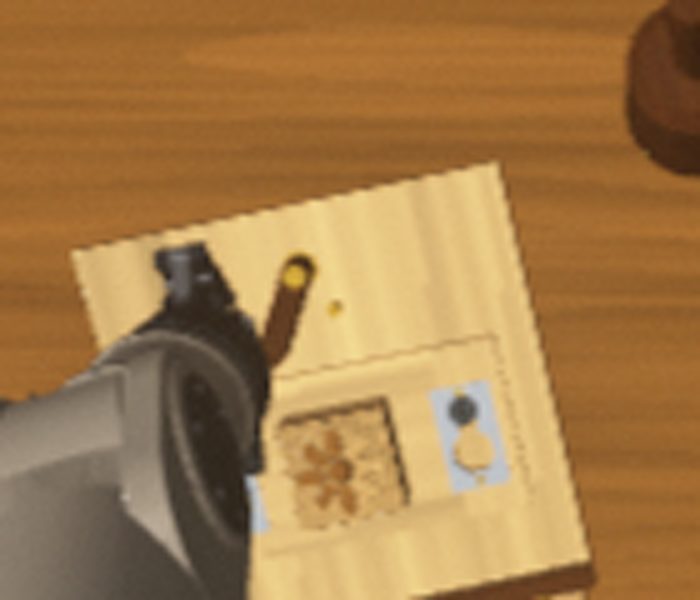

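Emit:
step_arm(commands=[[-0.006,-0.006,0,0,0,0,1],[-0.011,-0.01,0,0,0,0,1],[-0.019,-0.016,0,0,0,0,1],[-0.027,-0.021,0,0,0,0,1],[-0.036,-0.025,0,0,0,0,1],[-0.042,-0.026,0,0,0,0,1],[-0.047,-0.026,0,0,0,0,1],[-0.052,-0.026,0,0,0,0,1],[-0.052,-0.026,0,0,0,0,1],[-0.052,-0.026,0,0,0,0,1]])

```text
clock: 22.2
tcp_pos: [0.5746, 0.2266, 0.1903]
orientation: [1.81, 2.268, 0.399]
contact_force: [-4.6, 7.7, 0.9]
grip_width: -0.0
```

```bash
cat > b.py <<'E'
from h import *
o=readout.get_obs();Rd=R.from_euler('z',YAW)*TILT
T0=Rd.inv().apply(o['tcp_pos']-D0);print('tcp in deck',T0.round(4),'F',Rd.inv().apply(o['contact_force']).round(1))
p=grab_frame('top')
im=p['img'].astype(int).sum(2);n=Rd.apply((0,0,1));Q=[]
for y,x in zip(*np.nonzero(im<230)):
    c,d=ray(p,(x,y));s=n@(dk(0,0,.025)-c)/(n@d);q=Rd.inv().apply(c+s*d-D0)
    if .038<q[0]<.085 and -.03<q[1]<.02: Q.append(q[:2])
Q=np.array(Q);print(len(Q))
if len(Q)>10: m=Q.mean(0);print('bar mean',m,'theta~',np.arctan2(.095-m[0],m[1]))
cv2.imwrite('pics/h7.png',cv2.resize(p['img'][120:240,130:270],(700,600),interpolation=cv2.INTER_CUBIC)[:,:,::-1])
E
python3 b.py
```

```text
tcp in deck [0.056  0.0169 0.0864] F [-2.3  8.5  1.8]
155
bar mean [0.06115391 0.00479854] theta~ 1.4299595241673015
```

Emit:
step_arm(commands=[[0.01,0,0,0,0,0,1],[0.02,0,0,0,0,0,1],[0.03,0.005,-0.02,0,0,0,1],[0.03,0.005,-0.06,0,0,0,1],[0.03,0,-0.11,0,0,0,1],[0.03,-0.05,-0.16,0,0,0,1],[0.06,-0.1,-0.2,0,0,0,1],[0.12,-0.15,-0.22,0,0,0,1],[0.18,-0.15,-0.22,0,0,0,1],[0.22,-0.15,-0.22,0,0,0,1]])

```text
clock: 23.5
tcp_pos: [0.4445, 0.3109, 0.2699]
orientation: [1.809, 2.269, 0.403]
contact_force: [0.8, -0.9, 0.5]
grip_width: 0.0005
```

```bash
python3 b.py; python3 - <<'E'
from h import *
o=readout.get_obs();p=grab_frame('top')
f=dict(o);f['orientation']=toolR(YAW,20).as_rotvec();f['tcp_pos']=dk(0,0,.0844)
for w in 'LR':
    P=rim(p,f,w); print(w,len(P),'x',np.percentile(P[:,0],[2,98]).round(4),'y',np.percentile(P[:,1],[2,98]).round(4))
E
```

```text
tcp in deck [-0.0185  0.1279  0.1982] F [ 0.7 -1.1  0.3]
81
bar mean [ 0.06497456 -0.00252588] theta~ 1.654723270603539
L 16 x [-0.0447  0.009 ] y [0.0567 0.0849]
R 60 x [-0.0449  0.0089] y [-0.0835 -0.0553]
```

View pics/h7.png

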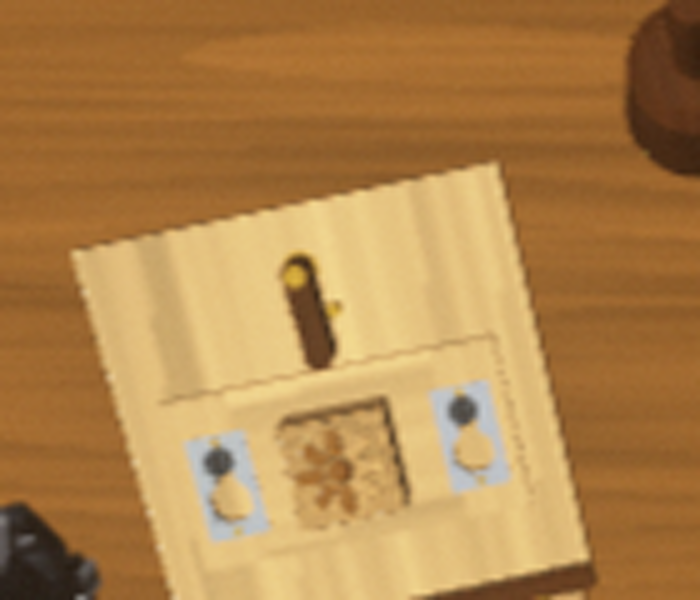

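Both stud heads are over the slots. The button points straight down the slope at the plate's upper edge, and the arm is clear.

```bash
python3 -c "
from h import *
print(r.hand_in())"
```

```text
the job is handed in; nothing more can be done
None
```

The blank is on the easel, home on both studs, with the turn-button swung down behind it. I handed the job in at about 23.6 s; it gave no verdict. I took the right-hand of the two look-alikes and lowered it so that both stud heads came up through the large ends. I then slid it down the slope until it met the stop at about 5 N, and pushed the button to its stop with the closed fingers.

**Plate:** the last picture puts it at about x = -13 mm and within 1 mm of y = 0 in the deck's frame. The plate did not move while the button was swung.

**Flatness:** I did not measure this again after letting go. When the plate was seated, the tool height was within 1 mm of what a flat plate should give.

**Button:** it points down the slope at the plate's upper edge, roughly 1.6 rad. One reading of the angle from the picture gave 1.65, which is past the 1.60 stop, so that estimate is a little off. An earlier 1.43 had the gripper in the measured region, so I did not trust it.

**Other things:** the arm was touching nothing at the end. The gouges and the tape measure were not near its path and I never touched them or the mallet, but I did not measure their positions again.

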